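# Take the ink roller out of its foam case and stand it in the pot

### The job

Pull the ink roller straight up out of its tight foam cutout in the tool case, holding it by the roller end that sticks out and wiggling it a little if it sticks. Then lower it handle first into the empty pale pot, until the handle is at the bottom before you let go (do not drop it in), and leave the scraper and the dabber in their places in the case.

Things in the scene. Friction and masses are not known exactly. Their poses are not given: they have to be found in the camera images.
- roller_mid (a point): Centre of the ink roller's black rubber cylinder (32 mm diameter, 50 mm long, level) in a steel fork 62 mm wide (y), 12 thick, on an upright square wooden handle; 0.17 kg. z up, y along the cylinder, x across it: grip here across the 32 mm. Handle 20 x 20 mm, 28 to 133 mm below this point; its lower 55 mm sit in a foam cutout, squeezed on both x sides: 10 to 16 N to pull out, gives 4 mm in x.
- pot_rim (a point): Centre of the mouth of the empty pale ceramic pot: loose, 0.6 kg, round, straight walls 4 mm thick, 72 mm outside, 64 mm inside, 95 mm high, inner floor 89 mm below this point. z up. When the ink roller stands upright in it on its handle's end, the roller's centre is 44 mm above this point; let go, it leans on the rim by up to about 26 degrees.
- scraper_mid (a point): Bystander in the case: scraper, steel blade 60 mm wide (y), 4 thick, on a like, shorter handle. This point is in the blade, 133 mm above the table; blade top 22 mm higher: the roller's handle must pass above it. The case: wooden, fixed, 120 x 308 mm, rim 86 mm high, filled with grey foam 80 mm high; three like cutouts in a row 95 mm apart along y, floors 25 mm above the table.
- dabber_mid (a point): Bystander in the case: dabber, a round wooden mushroom head 52 mm in diameter on a like, shorter square wooden handle. This point is in the middle of the head, 133 mm above the table; the head's top is 22 mm higher, and the roller's handle must pass above it. z up.
Mind the look-alikes: they are no part of the job. Leave any purple look-alike of the part that bears roller_mid alone.

How it is judged (in metres and radians):
On the way, in this order (a step that is already met when the one before it is completed fails the run):
1. the ink roller is pulled out of its cutout and lifted clear above the case, still about upright (height (world z) of roller_mid above 0.225 m and angle between roller_mid's own z axis and vertical below 0.5 rad), for 0.1 s.
2. the ink roller, still held by the gripper, is lowered into the pot until its handle's end is within about 15 mm of the floor (contact force between the fingers and roller above 0.5 N and z of roller_mid in the frame of pot_rim below 0.06 m and horizontal distance between roller_mid and pot_rim below 0.045 m), for 0.1 s.
At the end, for the whole second after the job is handed in: The ink roller stands handle down in the pot, on its floor (roller centre 22 to 56 mm above the mouth, within 55 mm of the pot's axis, leaning less than 34 degrees); the pot stands upright on the table (within 7 degrees); the scraper and the dabber are within 20 mm of where they were in the case (z of roller_mid in the frame of pot_rim between 0.022 and 0.056 m and horizontal distance between roller_mid and pot_rim below 0.055 m and angle between roller_mid's own z axis and vertical below 0.6 rad and angle between pot_rim's own z axis and vertical below 0.12 rad and height (world z) of pot_rim below 0.105 m and distance of each of scraper_mid, dabber_mid from where it was at the start of the episode below 0.02 m); the robot touches nothing.
It fails at once if the scraper or the dabber is pulled from its place in the case (moved more than 30 mm) (distance of any of scraper_mid, dabber_mid from where it was at the start of the episode above 0.03 m).
It fails at once if the pot is knocked over (angle between pot_rim's own z axis and vertical above 0.6 rad).
It also fails if it takes over 48 s, if anything falls off the work surface, if the arm or the gripper's body presses on something with over 40 N, if the wrist force passes 120 N, or if a joint passes its speed limit or range.

### The arm

A 6-joint arm with a two-finger parallel gripper is mounted at the origin on the work surface. World frame = base frame: x ahead of the robot, y to its left, z up, the work surface at z = 0. Lengths are in mm, angles in degrees, forces in N, time in s.
With the tool pointing down it reaches from about 350 to 850 mm from the base axis. Payload 8.1 kg.
Tool frame: the origin (TCP) lies at the very end of the fingers, on their centre line; the grasp point (between the pads) lies r.tcp_to_grasp behind it (r.tcp_to_grasp is the distance from the TCP to the grasp point, in mm); z points along the fingers, y is the line along which they close (so a half turn about z gives the same grasp; the last joint's range is limited). The gripper opens to 85 mm and grips with 20 to 120 N. Pads are 22 mm wide; open, the fingers measure 114 mm over their backs; the gripper's body (76 mm by 85 mm) begins 54 mm behind the grasp point. The pads swing forward as they close: fully open they stand 13 mm farther back than shut.
Start: joints at [-71.413, 7.471, 85.268, -0, 87.261, -4.893], TCP at [239.075, -550.316, 231.292] pointing down, gripper open.
Joint ranges: [-169.43, 169.43], [-51.17, 129.36], [1.28, 143.12], [-76.62, 256.62], [0, 156.53], [-152.29, 152.29]. Speed limits (degrees/s): [136.94, 136.94, 159.86, 180, 180, 180].

### API

Orientations are given as [roll, pitch, yaw] about the fixed x, y, z axes, in that order (R = Rz(yaw) Ry(pitch) Rx(roll)).
In Python, from bench import r gives the robot as it stands.
- The arm moves only by the shell command python3 -m handwheel 'ROWS' [OPENING] [FORCE]. ROWS is JSON, a list of rows, each a list of 4 numbers: the shift along the tool's x, y, z in m, then the turn about the tool's z in degrees. A call has 1 to 10 rows; each row shifts and turns the commanded pose from where the row before left it, along the tool's axes as they then stand; what a row does not reach is not made up. A row lasts 1/10 s, in which the tool goes at most 50 mm and 8.59 degrees, less where a joint would pass 70% of its speed; a pose out of reach is approached as far as the arm can. A call is refused whole if a number of a shift passes 0.05 or a number of a turn 8.59, either way. A call with a gripper value outside its range is refused whole. OPENING is the finger opening in m, from 0 to 0.0854, set as the call begins (- or left out, the last holds). The fingers move at their own pace and stop on an object; FORCE is the grip in N (left out, the last holds). Time passes only in rows, so rows that do not move let the fingers close. It gives the time, the measured TCP pose, the force, the opening and the grip force at its end, in the units of the state.
- r.sense(): the state, without advancing time (a new reading comes with each control period).
- r.snapshot(name): name is "scene" or "top" or "wrist"; returns the picture (400x640x3 uint8, red, green, blue); there is no depth.
- r.camera_params(name): a dict with "fx", "fy", "cx", "cy" (pixels), "D" ([k1, k2, p1, p2, k3] as OpenCV has them; the pictures are not rectified), "R" (3x3) and "t" (3): a world point X has camera coordinates R X + t; the wrist camera has in their place "mount" (4x4, takes a point from camera to tool coordinates, whose origin is the TCP and whose axes are the flange's). Camera axes: x right, y down, z forward; pixel columns grow to the right and rows downward; lengths in mm; the calibration is good to about 2 mm. A picture is of the moment at which its call begins: read the wrist's pose just before it. camera_params takes no time and is no camera call.
- r.hand_in(): hands the job in; it is judged then, once.
The state is a dict: "time": time; "joint_pos": joint angles; "qd": joint speeds; "joint_efforts": joint torques, N m; "tool_pos": TCP position; "tcp_rot": TCP orientation; "ft_force": force on the tool from outside, world axes, zero at the start; "wrist_torque": the same for the moment, N m; "finger_gap": finger opening in mm; "grip_force": force on a finger pad.
Only numpy, scipy, OpenCV 4.12 (cv2) and the standard library are available. Lean on these libraries where they do the work, as an engineer would, in place of code of your own. Each camera call takes 0.05 s, during which the arm holds its last target. There are 200 camera calls.

## Working session

There is one attempt and no reset: what is moved stays moved. The work goes in short steps, Python scripts to look and compute and a shell command to move; the robot and the scene stay as the last step left them, time stands still between calls to the robot, and variables do not carry over. Pictures are saved under pics/ and viewed, at most 10 in all, crops included, and the job is handed in when it is done.

```bash
mkdir -p pics; ls
python3 - <<'E'
from bench import r
import cv2
s=r.sense();print(s, r.tcp_to_grasp)
for n in("scene","top"):
    im=r.snapshot(n);cv2.imwrite(f"pics/{n}0.png",im[...,::-1])
    p=r.camera_params(n);print(n,p)
print(r.camera_params("wrist"))
E
```

```text
pics
{'time': 0.0, 'joint_pos': array([-7.14123088e+01,  7.51509000e+00,  8.53302564e+01, -6.33377105e-05,
        8.72609471e+01, -4.89365610e+00]), 'qd': array([-0.04246411,  0.02095551, -0.02234446, -0.04079422, -0.16654631,
        0.06754578]), 'joint_efforts': array([-1.25815619e-03, -5.69404078e+01, -5.00547159e+01, -4.12240715e-04,
        1.50826498e-02,  2.62011383e-05]), 'tool_pos': array([ 238.90785335, -549.78181587,  230.23525101]), 'tcp_rot': array([-1.79894089e+02, -9.00450474e-03,  2.34813421e+01]), 'ft_force': array([ 0.12962943, -0.55774515, -0.13483899]), 'wrist_torque': array([0.00495596, 0.01050301, 0.04493031]), 'grip_force': 0.0, 'finger_gap': 85.52647789731336} 18.700000000000003
scene {'fx': 390.20359831796475, 'fy': 390.20359831796475, 'cx': 325.4697394589316, 'cy': 198.15363819785128, 'D': array([0.01265267, 0.        , 0.        , 0.        , 0.        ]), 'R': array([[-0.86949277,  0.49353388, -0.02016496],
       [ 0.35605954,  0.59795421, -0.71810331],
       [-0.34235059, -0.63156557, -0.69564431]]), 't': array([ 441.30423537, -126.04169645, 1325.2810
[... 272 characters left out ...]
92681e-01,  2.25103064e-02, -9.53142926e-02],
       [ 9.53102117e-02, -1.25653428e-03, -9.95446827e-01]]), 't': array([  41.38948873,  521.03125326, 1264.09137151])}
{'fx': 276.89785684874107, 'fy': 276.89785684874107, 'cx': 318.72186945924244, 'cy': 199.2040157755364, 'D': array([-0.00825001,  0.        ,  0.        ,  0.        ,  0.        ]), 'mount': array([[ 8.21057342e-04, -9.57917570e-01, -2.87042253e-01,
         7.35350819e+01],
       [ 9.99999662e-01,  7.95532055e-04,  2.05554863e-04,
         6.28291066e-02],
       [ 3.14466989e-05, -2.87042325e-01,  9.57917900e-01,
        -1.41366345e+02],
       [ 0.00000000e+00,  0.00000000e+00,  0.00000000e+00,
         1.00000000e+00]])}
```

View pics/scene0.png

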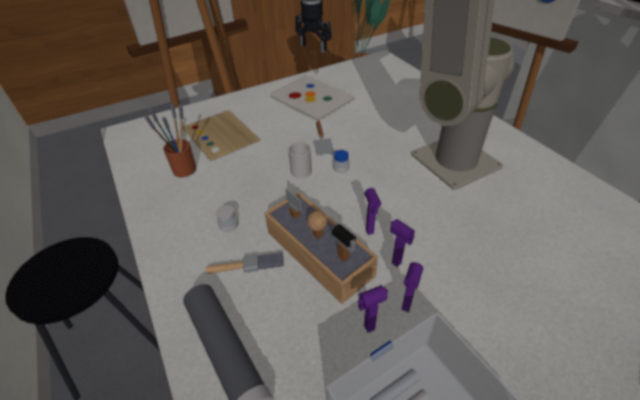

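View pics/top0.png

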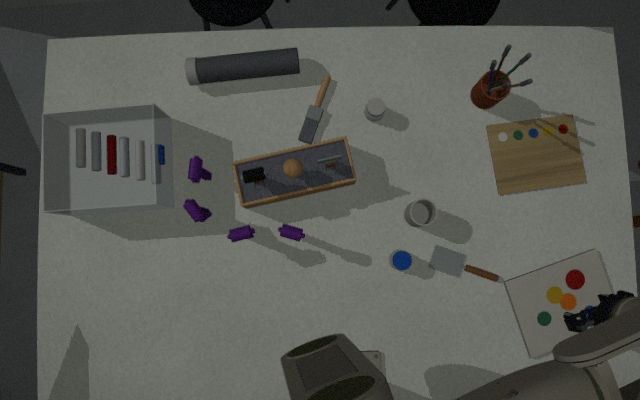

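The scene picture shows the case at (320,245), with the scraper at (297,200), dabber (317,220) and black roller (344,237). Four purple look-alikes stand at (372,210), (402,240), (412,285) and (372,308).
In the top picture the roller is at (254,175), dabber (292,168), scraper (328,160), and the purple ones are at (195,168), (197,210), (241,234) and (291,232).
- **Roller:** the black one in the case is the one meant, because the look-alikes are purple and stand outside it.
- **Pot:** candidates in the top view are the pale open pot (421,213), the terracotta brush pot (490,88), the small white jar (375,109) and the blue-lidded jar (401,260). The empty pale pot is the one at (421,213), which is (300,160) in the scene view.

Next I'll confirm both in one enlarged crop and measure.

```bash
cat > h.py <<'E'
import numpy as np, cv2
from bench import r
from scipy.spatial.transform import Rotation as Ro
def cam(n, s=None):
    p=r.camera_params(n); K=np.array([[p["fx"],0,p["cx"]],[0,p["fy"],p["cy"]],[0,0,1]])
    if n!="wrist": R,t=p["R"],p["t"]
    else:
        T=np.eye(4);T[:3,:3]=Ro.from_euler("xyz",s["tcp_rot"],degrees=True).as_matrix();T[:3,3]=s["tool_pos"]
        M=np.linalg.inv(T@np.array(p["mount"]));R,t=M[:3,:3],M[:3,3]
    return K,p["D"],R,t
def ray(c,uv):
    K,D,R,t=c; n=cv2.undistortPoints(np.array([[uv]],float),K,D)[0,0]
    return -R.T@t, R.T@np.array([n[0],n[1],1])
def plane(c,uv,z):
    o,d=ray(c,uv); return o+d*(z-o[2])/d[2]
def tri(c1,u1,c2,u2):
    o1,d1=ray(c1,u1);o2,d2=ray(c2,u2)
    A=np.c_[d1,-d2];k=np.linalg.lstsq(A,o2-o1,rcond=None)[0]
    a,b=o1+d1*k[0],o2+d2*k[1];return (a+b)/2,np.linalg.norm(a-b)
def proj(c,X):
    K,D,R,t=c;return cv2.projectPoints(np.array([X],float),cv2.Rodrigues(R)[0],t,K,D)[0][0,0]
E
python3 - <<'E'
from h import *
T=cv2.imread("pics/top0.png");S=cv2.imread("pics/scene0.png")
up=lambda im,x,y,w,h:cv2.resize(im[y:y+h,x:x+w],(400,300),interpolation=cv2.INTER_CUBIC)
g=np.vstack([np.hstack([up(T,220,135,80,60),up(T,381,183,80,60)]),np.hstack([up(S,304,207,80,60),up(S,260,130,80,60)])])
cv2.imwrite("pics/crop.png",g)
ct,cs=cam("top"),cam("scene")
def blob(im,x,y,w,h,th):
    m=(im[y:y+h,x:x+w].max(2)<th).astype(np.uint8)
    n,l,st,ce=cv2.connectedComponentsWithStats(m);i=1+np.argmax(st[1:,4])
    q=cv2.minAreaRect(np.argwhere(l==i)[:,::-1].astype(np.float32))
    return ce[i]+[x,y],st[i],q
for th in(25,35,45):print(th,blob(T,238,160,32,28,th),blob(S,325,220,38,30,th))
E
```

```text
25 (array([253.57587549, 174.84824903]), array([  5,   7,  23,  16, 257], dtype=int32), ((15.541172981262207, 14.935295104980469), (12.690433502197266, 21.042255401611328), 77.47119140625)) (array([342.43478261, 234.68599034]), array([  8,   6,  21,  20, 207], dtype=int32), ((17.64230728149414, 14.88846206665039), (20.873979568481445, 10.787812232971191), 37.87498474121094))
35 (array([253.76512456, 175.00355872]), array([  5,   7,  23,  17, 281], dtype=int32), ((15.884615898132324, 15.923077583312988), (15.493175506591797, 21.37666130065918), 78.69007110595703)) (array([342.38016529, 234.59504132]), array([  7,   5,  23,  21, 242], dtype=int32), ((17.46341323852539, 14.670731544494629), (21.864328384399414, 11.713031768798828), 38.65980529785156))
45 (array([254.76966292, 175.93820225]), array([  4,   6,  28,  21, 356], dtype=int32), ((17.205886840820312, 17.323528289794922), (19.645383834838867, 24.98116683959961), 75.96376037597656)) (array([342.34200743, 234.66171004]), array([  7,   5,  23,  22, 269], dtype=int32), ((17.516393661499023, 14.680327415466309), (23.1746768951416, 12.419577598571777), 39.80556869506836))
```

View pics/crop.png

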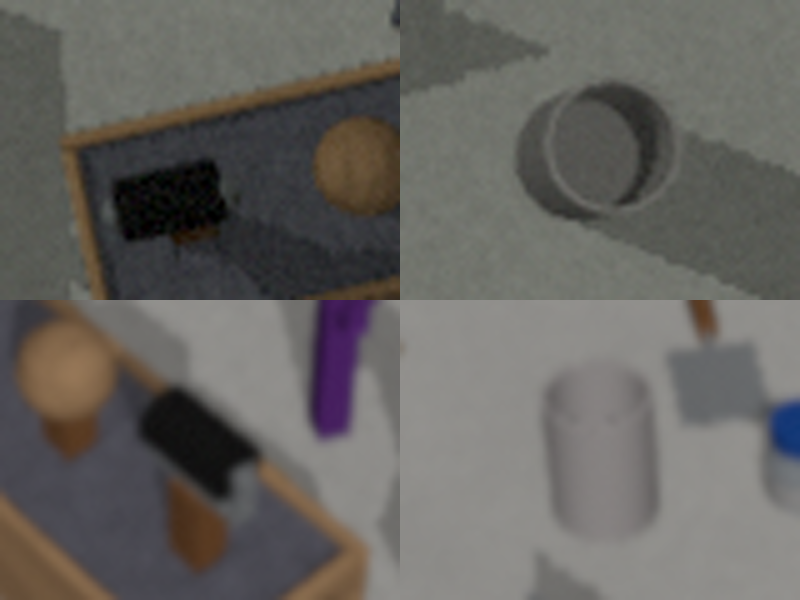

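The crop confirms it: the black roller sits in its fork in the case at top (254,175), scene (342.4,234.7). The empty pale pot has its mouth at top (423.5,212.6) and scene (300,149).

Run:
```python
from h import *
ct,cs=cam("top"),cam("scene")
print("roller",tri(ct,(253.6,174.9),cs,(342.4,234.7)),plane(ct,(253.6,174.9),165))
print("pot",tri(ct,(423.5,212.6),cs,(300,149)),plane(ct,(423.5,212.6),95))
print("dab",tri(ct,(292.3,168),cs,(317.2,221.5)))
for w in (((236.2,175.8),(264.6,175.8)),):pass
a=plane(ct,(234.5,162.5),86);b=plane(ct,(347,138),86);print("case edge",a,b,np.degrees(np.arctan2(*(b-a)[[1,0]])))
a=plane(ct,(243,206),86);b=plane(ct,(356,179),86);print("case edge",a,b,np.degrees(np.arctan2(*(b-a)[[1,0]])))
R=plane(ct,(253.6,174.9),158)
D=plane(ct,(292.3,168),133);print("row",R,D,np.linalg.norm((R-D)[:2]),np.degrees(np.arctan2(*(D-R)[[1,0]])))
```

```text
roller (array([572.68005227, 202.77659386, 161.16569045]), np.float64(3.2488150249702783)) [570.75833474 203.11241738 165.        ]
pot (array([ 473.65734071, -220.730857  ,   92.74875128]), np.float64(1.1208801437933358)) [ 473.99828291 -220.56637728   95.        ]
dab (array([591.12909002, 111.12274292, 129.94387259]), np.float64(0.12389996177393729))
case edge [616.51150958 264.81929909  86.        ] [674.47668096 -30.15021183  86.        ] -78.88233404191983
case edge [502.19386897 243.10111549  86.        ] [565.78242136 -50.49474988  86.        ] -77.77932961605727
row [571.81032554 204.16498012 158.        ] [590.68330553 110.88262107 133.        ] 95.17241135884622 -78.5622561400646
```

Roller at about (572,204,158) and pot mouth at about (474,-221,95), both agreeing with the text's heights. The row runs along -78.5°, so the tool yaw needs to be 101.5°. First I turn 78° while rising, then go over.

```bash
python3 -m handwheel '[[0,0,-0.005,-7.8],[0,0,-0.005,-7.8],[0,0,-0.005,-7.8],[0,0,-0.005,-7.8],[0,0,-0.005,-7.8],[0,0,-0.005,-7.8],[0,0,-0.005,-7.8],[0,0,-0.005,-7.8],[0,0,-0.005,-7.8],[0,0,-0.005,-7.8]]' 0.0854 100
python3 -m handwheel '[[0.034,0.024,0,0],[0.034,0.024,0,0],[0.034,0.024,0,0],[0.034,0.024,0,0],[0.034,0.024,0,0],[0.034,0.024,0,0],[0.034,0.024,0,0],[0.034,0.024,0,0],[0.034,0.024,0,0],[0.034,0.024,0,0]]'
python3 -m handwheel '[[0.034,0.024,0,0],[0.034,0.024,0,0],[0.034,0.024,0,0],[0.034,0.024,0,0],[0.034,0.024,0,0],[0.034,0.024,0,0],[0.034,0.024,0,0],[0.034,0.024,0,0],[0.034,0.024,0,0],[0,0,0,0]]'
```

```text
time: 1.1
tool_pos: [239.0, -550.0, 280.8]
tcp_rot: [-180.0, -0.1, 101.8]
ft_force: [0.1, 0.8, -1.2]
finger_gap: 85.4
grip_force: 0.0
time: 2.1
tool_pos: [406.8, -167.6, 281.0]
tcp_rot: [-180.0, -0.0, 101.5]
ft_force: [0.4, -0.9, -0.2]
finger_gap: 85.5
grip_force: 0.0
time: 3.1
tool_pos: [557.6, 177.7, 279.5]
tcp_rot: [-179.9, -0.1, 101.7]
ft_force: [-1.4, 0.3, -1.0]
finger_gap: 85.4
grip_force: 0.0
```

Run:
```python
from h import *
s=r.sense();print(s["time"],s["tool_pos"],s["tcp_rot"],s["ft_force"],s["joint_pos"])
im=r.snapshot("wrist")[...,::-1];cv2.imwrite("pics/w1.png",im)
print(proj(cam("wrist",s),[572,204,158]))
```

```text
3.1 [557.61164499 177.73738005 279.51081841] [-1.79883117e+02 -8.49553236e-02  1.01711620e+02] [-1.41497381  0.30929529 -0.96915434] [1.26064097e+01 4.42054301e+00 8.35323229e+01 8.68319209e-02
 9.21626733e+01 8.97892626e-01]
[338.65389562 171.08252234]
```

View pics/w1.png

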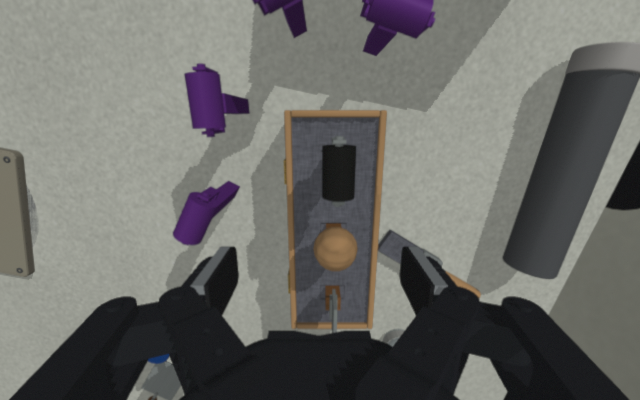

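The wrist picture shows the black roller at (323–355, 145–200), centred at (339,172). My prediction from the other two views was (338.7,171.1). It stays lined up with the case. I'll refine this and plan the descent.

Run:
```python
from h import *
s=r.sense();im=cv2.imread("pics/w1.png");c=cam("wrist",s)
m=(im[135:212,310:370].max(2)<40).astype(np.uint8);n,l,st,ce=cv2.connectedComponentsWithStats(m);i=1+np.argmax(st[1:,4])
q=ce[i]+[310,135];print(q,st[i],cv2.minAreaRect(np.argwhere(l==i)[:,::-1].astype(np.float32)))
print(plane(c,q,158),plane(c,q,165),tri(cam("top"),(253.6,174.9),c,q),tri(cam("scene"),(342.4,234.7),c,q))
a=plane(c,(285,112),86);b=plane(c,(294,327),86);print(a,b,np.degrees(np.arctan2(*(a-b)[[1,0]])))
a=plane(c,(386,112),86);b=plane(c,(372,327),86);print(a,b,np.degrees(np.arctan2(*(a-b)[[1,0]])))
R=Ro.from_euler("xyz",s["tcp_rot"],degrees=True).as_matrix()
print("tool shift",R.T@(np.array([572,204,137])-s["tool_pos"]))
```

```text
[338.17869416 172.29725086] [  12   10   34   56 1746] ((28.5, 37.5), (55.0, 33.0), 90.0)
[571.39120773 200.41329314 158.        ] [570.64554669 201.65932835 165.        ] (array([570.1379749 , 202.44741732, 169.3929977 ]), np.float64(0.0794939497563897)) (array([571.93862171, 199.81467577, 157.58610383]), np.float64(1.425714764162682))
[503.15309353 244.04399077  86.        ] [566.90952334 -50.28329004  86.        ] 102.22243007335032
[617.4143896  267.76814301  86.        ] [678.99053047 -26.77758091  86.        ] 101.80789016895685
tool shift [ 24.77240788  20.62399875 142.71737398]
```

```bash
python3 -m handwheel '[[0.012,0.010,0,0],[0.011,0.010,0,0],[0,0,0.02,0],[0,0,0.025,0],[0,0,0.025,0],[0,0,0.02,0],[0,0,0.01,0],[0,0,0,0],[0,0,0,0],[0,0,0,0]]'
python3 - <<'E'
from h import *
s=r.sense();print(s["time"],s["tool_pos"],s["tcp_rot"],s["ft_force"])
im=r.snapshot("wrist")[...,::-1];cv2.imwrite("pics/w2.png",im)
c=cam("wrist",s);m=(im[60:200,280:360].max(2)<40).astype(np.uint8);n,l,st,ce=cv2.connectedComponentsWithStats(m);i=1+np.argmax(st[1:,4])
q=ce[i]+[280,60];print(q,st[i],plane(c,q,158))
print(proj(c,[571.5,202,158]))
E
```

```text
time: 4.15
tool_pos: [573.3, 200.0, 183.1]
tcp_rot: [179.9, -0.0, 101.5]
ft_force: [-0.9, 0.4, 0.3]
finger_gap: 85.3
grip_force: 0.0
4.15 [573.32384703 200.02826906 183.12841926] [ 1.79850383e+02 -5.96444731e-03  1.01465813e+02] [-0.91182585  0.43110757  0.28720926]
[316.91778203 193.93307839] [ 12 126  50  14 523] [567.52986009 226.02202105 158.        ]
[315.59515295 230.04265322]
```

View pics/w2.png

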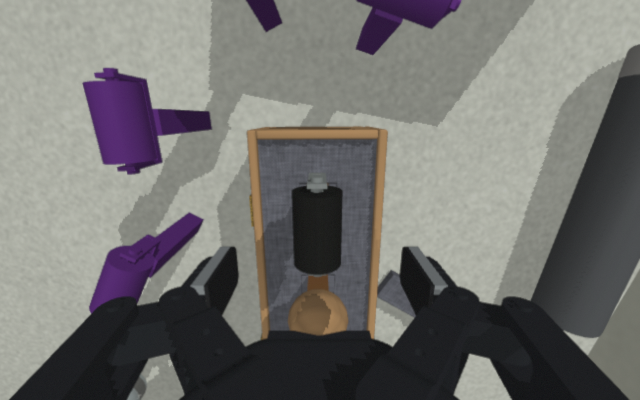

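The fingers straddle the roller at x 293–342, centred at 317.5 against the tool line at 318.7. Its length runs over y 186–272, as predicted. Next: go down 46 mm and grip.

```bash
python3 -m handwheel '[[0.001,0,0.012,0],[0,0,0.012,0],[0,0,0.012,0],[0,0,0.01,0],[0,0,0,0],[0,0,0,0]]'
python3 -m handwheel '[[0,0,0,0],[0,0,0,0],[0,0,0,0],[0,0,0,0],[0,0,0,0],[0,0,0,0],[0,0,0,0],[0,0,0,0]]' 0.02 100
```

```text
time: 4.8
tool_pos: [571.9, 200.9, 134.7]
tcp_rot: [-179.9, 0.0, 101.5]
ft_force: [-0.4, -0.5, 1.0]
finger_gap: 85.5
grip_force: 0.0
time: 5.6
tool_pos: [572.6, 201.1, 136.1]
tcp_rot: [179.9, -0.0, 101.5]
ft_force: [-1.6, -0.1, 5.6]
finger_gap: 30.0
grip_force: 98.5
```

Gripped: gap 30 mm at 98 N. Now pull up.

```bash
python3 -m handwheel '[[0,0,-0.003,0],[0,0,-0.003,0],[0,0,-0.003,0],[0,0,-0.003,0],[0,0,-0.003,0],[0,0,-0.003,0],[0,0,0,0]]'
```

```text
time: 6.3
tool_pos: [572.3, 201.0, 153.9]
tcp_rot: [180.0, -0.0, 101.5]
ft_force: [-0.9, 0.4, -6.9]
finger_gap: 29.6
grip_force: 99.8
```

Run:
```python
from h import *
s=r.sense();im=r.snapshot("wrist")[...,::-1];cv2.imwrite("pics/w3.png",im)
sc=r.snapshot("scene")[...,::-1];c=cv2.resize(sc[150:300,240:400],(427,400),interpolation=cv2.INTER_CUBIC)
cv2.imwrite("pics/w3.png",np.hstack([im[:,140:500],c]));print(s["ft_force"],s["grip_force"],s["finger_gap"],s["tool_pos"])
```

```text
[-0.88863519  0.37965236 -6.94164594] 99.8319947719574 29.602731213720954 [572.33879319 201.04939439 153.91893828]
```

View pics/w3.png

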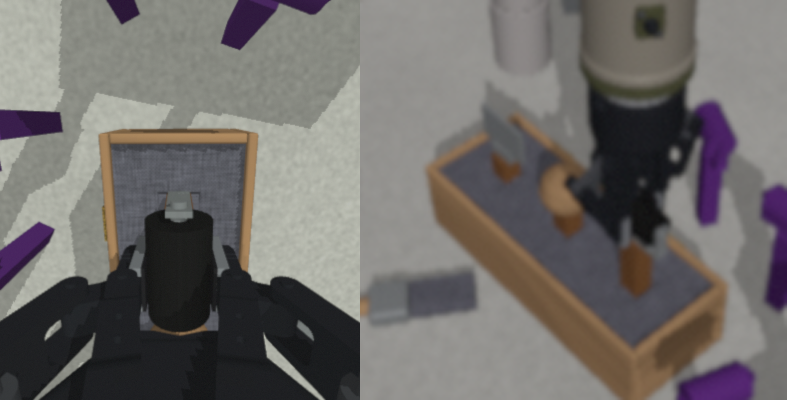

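The roller is firmly held, centred between the pads at crop (180,268), and its handle is rising out of the foam at about 7 N. Continue straight up.

```bash
python3 -m handwheel '[[0,0,-0.005,0],[0,0,-0.005,0],[0,0,-0.005,0],[0,0,-0.005,0],[0,0,-0.005,0],[0,0,-0.005,0],[0,0,-0.01,0],[0,0,-0.01,0],[0,0,-0.01,0],[0,0,0,0]]'
python3 -m handwheel '[[0,0,-0.01,0],[0,0,-0.015,0],[0,0,-0.015,0],[0,0,-0.015,0],[0,0,-0.015,0],[0,0,-0.015,0],[0,0,-0.01,0],[0,0,0,0],[0,0,0,0]]'
python3 - <<'E'
from h import *
s=r.sense();im=r.snapshot("wrist")[...,::-1]
sc=r.snapshot("scene")[...,::-1];c=cv2.resize(sc[100:300,220:420],(400,400),interpolation=cv2.INTER_CUBIC)
cv2.imwrite("pics/w4.png",np.hstack([im[:,140:500],c]));print(s["ft_force"],s["grip_force"],s["finger_gap"],s["tool_pos"])
print(proj(cam("scene"),[572,202,326]),proj(cam("scene"),[572,202,193]))
E
```

```text
time: 7.4
tool_pos: [574.1, 201.5, 217.4]
tcp_rot: [179.6, -0.0, 101.5]
ft_force: [0.2, -0.1, -1.1]
finger_gap: 29.4
grip_force: 100.5
time: 8.3
tool_pos: [572.2, 201.0, 308.1]
tcp_rot: [-180.0, 0.0, 101.5]
ft_force: [-0.6, -0.7, -1.7]
finger_gap: 29.6
grip_force: 100.5
[-0.63887962 -0.74998734 -1.74571847] 100.48124670982361 29.62852964241639 [572.24298633 201.00409745 308.12628411]
[344.13492047 180.18516658] [343.35131261 225.05813005]
```

View pics/w4.png

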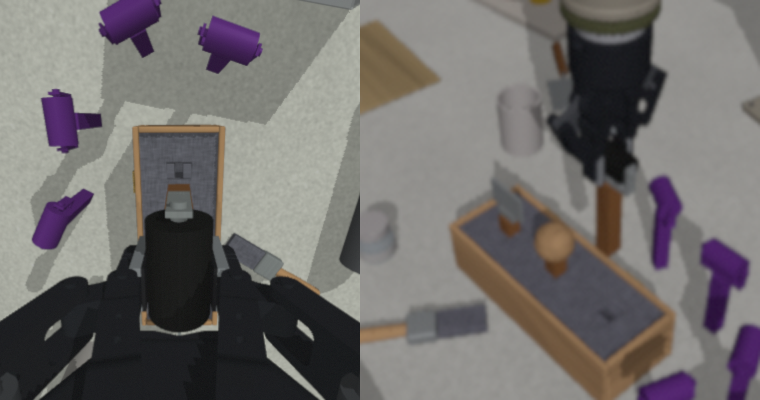

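The roller hangs upright. Its handle's end is at scene (344,225), as predicted, and the cutout is empty. The scraper and dabber have not moved. Carry it high to the pot.

```bash
python3 -m handwheel '[[-0.01,-0.005,0,0],[-0.02,-0.01,0,0],[-0.03,-0.015,0,0],[-0.03,-0.015,0,0],[-0.03,-0.015,0,0],[-0.03,-0.015,0,0],[-0.03,-0.013,0,0],[-0.03,-0.013,0,0],[-0.03,-0.013,0,0],[-0.03,-0.013,0,0]]'
python3 -m handwheel '[[-0.03,-0.013,0,0],[-0.03,-0.013,0,0],[-0.03,-0.013,0,0],[-0.02,-0.01,0,0],[-0.01,-0.005,0,0],[0,0,0,0],[0,0,0,0],[0,0,0,0]]'
python3 - <<'E'
from h import *
s=r.sense();im=r.snapshot("wrist")[...,::-1]
print(s["time"],s["ft_force"],s["grip_force"],s["finger_gap"],s["tool_pos"],s["tcp_rot"])
sc=r.snapshot("top")[...,::-1];c=cv2.resize(sc[150:270,360:480],(400,400),interpolation=cv2.INTER_CUBIC)
cv2.imwrite("pics/w5.png",np.hstack([im[:,140:500],c]))
cv2.imwrite("pics/w5full.png",im)
w=cam("wrist",s)
a=np.linspace(0,2*np.pi,9)
print(np.round([proj(w,[474+32*np.cos(t),-220.6+32*np.sin(t),95]) for t in a[:-1]]))
E
```

```text
time: 9.4
tool_pos: [500.3, -90.5, 307.8]
tcp_rot: [-180.0, -0.0, 101.5]
ft_force: [-0.0, -0.9, -2.3]
finger_gap: 29.9
grip_force: 100.4
time: 10.2
tool_pos: [472.7, -216.2, 308.3]
tcp_rot: [180.0, -0.0, 101.5]
ft_force: [-1.1, 1.1, -0.8]
finger_gap: 29.4
grip_force: 100.4
10.2 [-1.07740758  1.06387161 -0.77872127] 100.44779777526855 29.388508289572936 [ 472.70807227 -216.15596834  308.27154572] [ 1.79990630e+02 -2.28210220e-02  1.01545008e+02]
[[342. 183.]
 [339. 165.]
 [324. 154.]
 [305. 158.]
 [295. 174.]
 [298. 191.]
 [314. 201.]
 [332. 198.]]
```

View pics/w5.png

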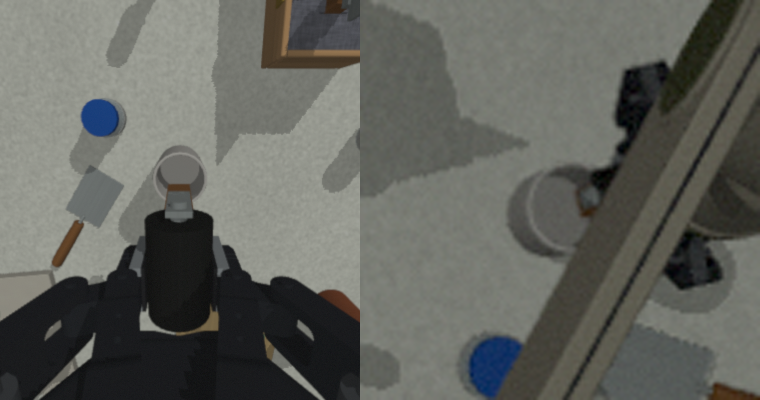

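The rim shows at wrist (294–345, 154–201), as predicted for a pot at (474,-221). The handle points down just over it at (320,187). I need about 6 mm more in -x, then go down to just above the floor.

```bash
python3 -m handwheel '[[-0.003,0,0,0],[-0.003,0,0.005,0],[0,0,0.015,0],[0,0,0.02,0],[0,0,0.02,0],[0,0,0.015,0],[0,0,0.01,0],[0,0,0.005,0],[0,0,0,0],[0,0,0,0]]'
python3 - <<'E'
from h import *
s=r.sense();im=r.snapshot("wrist")[...,::-1]
print(s["time"],s["ft_force"],s["grip_force"],s["finger_gap"],s["tool_pos"],s["tcp_rot"])
sc=r.snapshot("scene")[...,::-1];c=cv2.resize(sc[80:180,250:350],(400,400),interpolation=cv2.INTER_CUBIC)
cv2.imwrite("pics/w6.png",np.hstack([im[:,140:500],c]))
E
```

```text
time: 11.3
tool_pos: [474.0, -223.3, 219.1]
tcp_rot: [180.0, 0.0, 101.5]
ft_force: [0.7, -1.4, -0.9]
finger_gap: 29.7
grip_force: 100.4
11.3 [ 0.69840538 -1.43188395 -0.88174935] 100.4473865032196 29.73229643492509 [ 474.0118187  -223.33159746  219.08435984] [1.79950316e+02 4.42908127e-02 1.01475604e+02]
```

View pics/w6.png

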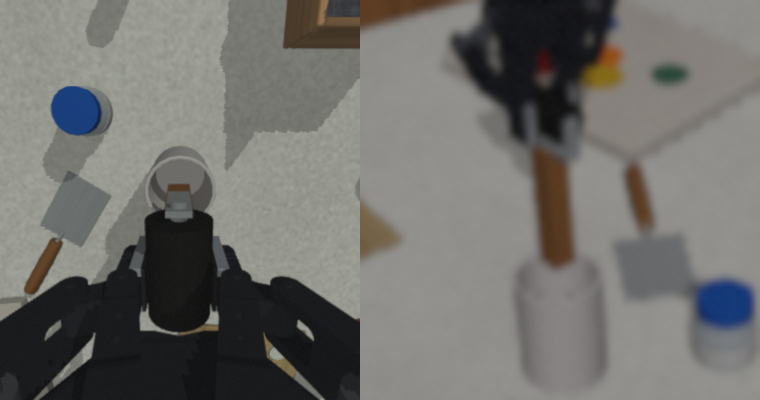

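The handle's end is at the mouth and centred: handle at scene-crop x 558 against pot 560, and wrist-crop 180 against rim centre 180. Lower it in.

```bash
python3 -m handwheel '[[0.001,0,0.005,0],[0,0,0.012,0],[0,0,0.015,0],[0,0,0.015,0],[0,0,0.015,0],[0,0,0.012,0],[0,0,0.01,0],[0,0,0.005,0],[0,0,0,0],[0,0,0,0]]'
python3 -m handwheel '[[0,0,0.003,0],[0,0,0.002,0],[0,0,0,0]]'
```

```text
time: 12.4
tool_pos: [473.8, -222.3, 129.8]
tcp_rot: [180.0, 0.0, 101.5]
ft_force: [0.5, 0.3, -0.5]
finger_gap: 29.5
grip_force: 100.4
time: 12.7
tool_pos: [473.4, -222.1, 124.2]
tcp_rot: [-180.0, -0.0, 101.5]
ft_force: [-0.1, -0.6, -1.5]
finger_gap: 29.7
grip_force: 100.4
```

```bash
for i in 1 2 3; do python3 -m handwheel '[[0,0,0.001,0],[0,0,0.001,0],[0,0,0,0]]' | egrep 'tool_pos|ft_f'; done
```

```text
tool_pos: [473.4, -222.1, 122.1]
ft_force: [-0.6, -0.2, -1.7]
tool_pos: [473.4, -222.0, 120.1]
ft_force: [0.2, -0.1, -1.1]
tool_pos: [473.3, -222.1, 118.1]
ft_force: [0.1, 0.3, -1.9]
```

```bash
python3 -m handwheel '[[0,0,0.001,0],[0,0,0,0]]' | egrep 'tool_pos|ft_f'; python3 -m handwheel '[[0,0,0.001,0],[0,0,0,0]]' | egrep 'tool_pos|ft_f'
```

```text
tool_pos: [473.5, -222.1, 117.2]
ft_force: [-0.1, -0.6, -1.9]
tool_pos: [473.9, -222.5, 117.1]
ft_force: [-2.2, 0.1, 5.6]
```

The wrist force jumps to +5.6 N at TCP z 117, so the handle is on the floor. Release gently and back straight up.

```bash
python3 -m handwheel '[[0,0,0,0],[0,0,0,0],[0,0,0,0],[0,0,0,0]]' 0.04 20
python3 -m handwheel '[[0,0,0,0],[0,0,0,0],[0,0,0,0],[0,0,0,0],[0,0,0,0],[0,0,0,0],[0,0,0,0],[0,0,0,0]]' 0.0854
python3 - <<'E'
from h import *
s=r.sense();im=r.snapshot("wrist")[...,::-1]
print(s["ft_force"])
sc=r.snapshot("scene")[...,::-1];c=cv2.resize(sc[80:180,250:350],(400,400),interpolation=cv2.INTER_CUBIC)
cv2.imwrite("pics/w7.png",np.hstack([im[:,140:500],c]))
E
```

```text
time: 14.4
tool_pos: [473.4, -222.1, 116.1]
tcp_rot: [-180.0, -0.0, 101.5]
ft_force: [-0.4, -0.8, -0.4]
finger_gap: 40.1
grip_force: 0.0
time: 15.2
tool_pos: [473.4, -222.1, 116.3]
tcp_rot: [-180.0, -0.0, 101.5]
ft_force: [-0.1, 0.5, -0.3]
finger_gap: 85.4
grip_force: 0.0
[-0.05456447  0.49715882 -0.26644178]
```

View pics/w7.png

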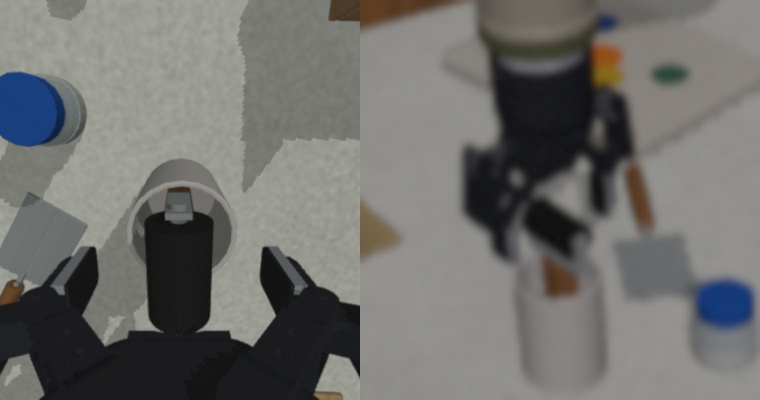

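The roller stands upright in the pot, and the open fingers are clear on both sides (wrist crop 95 and 265, roller 147–212). Retreat straight up, let it settle, and check.

```bash
python3 -m handwheel '[[0,0,-0.005,0],[0,0,-0.01,0],[0,0,-0.02,0],[0,0,-0.03,0],[0,0,-0.03,0],[0,0,-0.03,0],[0,0,-0.03,0],[0,0,-0.01,0],[0,0,0,0],[0,0,0,0]]'
python3 -m handwheel '[[0,0,0,0],[0,0,0,0],[0,0,0,0],[0,0,0,0],[0,0,0,0],[0,0,0,0],[0,0,0,0],[0,0,0,0]]'|grep ft
python3 - <<'E'
from h import *
s=r.sense();im=r.snapshot("scene")[...,::-1];w=cam("wrist",s);c=cam("scene");wi=r.snapshot("wrist")[...,::-1]
def blob(im,x,y,W,H,th=35):
    m=(im[y:y+H,x:x+W].max(2)<th).astype(np.uint8);n,l,st,ce=cv2.connectedComponentsWithStats(m);i=1+np.argmax(st[1:,4]);return ce[i]+[x,y],st[i]
a,sa=blob(im,280,128,30,25);print(a,sa,proj(c,[474,-221,139]))
e=proj(w,[474,-221,139]);b,sb=blob(wi,int(e[0])-30,int(e[1])-40,60,80);print(b,sb,e,tri(c,a,w,b))
d=cv2.absdiff(im,cv2.imread("pics/scene0.png")).max(2)
print("dab/scraper diff",d[205:240,305:328].mean(),d[185:215,285:305].mean())
E
```

```text
time: 16.3
tool_pos: [473.1, -221.9, 280.3]
tcp_rot: [-180.0, -0.0, 101.5]
ft_force: [-0.4, 0.4, -0.2]
finger_gap: 85.5
grip_force: 0.0
ft_force: [-0.5, 0.8, 0.9]
[297.41860465 136.11627907] [12  3 13 12 86] [298.69659044 136.89831155]
[318.79040226 186.9611856 ] [  16   15   30   51 1417] [318.940328   187.56779547] (array([ 475.5849322 , -220.88425085,  142.18464453]), np.float64(4.737431495520164))
dab/scraper diff 1.5888198757763976 0.97
```

Two views put the roller at about (475,-221,142), upright in the pot and on its floor. The image differences at the dabber and scraper are only noise, so neither has moved. Handing in.

```bash
python3 -c "
from bench import r
print(r.hand_in())"
```

```text
the job is handed in; nothing more can be done
None
```

I pulled the ink roller from its cutout, lowered it handle first to the pot's floor and let go there; it was still upright in the pot at hand-in (about 16 s of the 48), the scraper and dabber had not moved, and `r.hand_in()` returned no verdict.

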